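# Stand the hutch brush in its crock

## Task

Take the long-handled round bristle brush off the sloping wooden rest and stand it upright in the tall terracotta crock, bristle end down and handle up. Lower it until it stands on the bottom of the crock and let go (resting lightly against the rim is fine); do not drop it in or tip the crock over. Leave the aluminium scoop lying in the rest.

Things in the scene. Friction and masses are not known exactly. Their poses are not given: they have to be found in the camera images.
- brush: Brush 210 mm long, 0.11 kg: rigid bristle cylinder, diameter 40, length 60, flat end; collar; round wooden handle, diameter 22 mm, from 85 to 204 mm above the bristle end. Origin: centre of the bristle end; z along the handle to its top. Starts in one bay of the rest, bristles down, leaning 25 degrees towards the rest's -x; its top 120 mm is clear. Lifts out along its axis or straight up.
- crock: Tall terracotta holder cup, loose, 0.9 kg, on the bench: outer diameter 80 mm, inner 64 mm (wall 8 mm), height 90 mm, inner floor 8 mm above its underside. Origin: centre of the underside; z up.
- scoop: Aluminium feed scoop, bystander in the rest's other bay, 90 mm beside the brush, parallel to it: 115 mm long, a round cup of diameter 40 mm, length 60 mm at the lower end, then a short handle of diameter 22 mm, its top 145 mm above the bench. Origin: centre of the lower end; z along the handle, upwards.
- rest: Fixed wooden rest, 160 mm (x) by 170 mm (y), about 105 mm high: a sloping board with a ledge and two bays at y = +45 and -45 mm, where the tools lean 25 degrees from vertical, lower ends at x = +50 mm, 36 mm above the bench, handles rising towards -x; low side strips leave 2 mm play. Origin: centre of the underside; z up.
Not all that is in view belongs to the job. There is more than one size of the crock; the one meant has the size given above.

How it is judged (in metres and radians):
At the end, for the whole second after the job is handed in: The brush stands released and at rest in the crock, bristle end on the crock's floor (within 18 mm of it and within 24 mm of the middle), handle up within 25 degrees of vertical; the crock stands upright on the bench; the scoop lies where it was (within 30 mm) (horizontal distance between brush and crock below 0.024 m and z of brush in the frame of crock below 0.026 m and angle between brush's own z axis and vertical below 0.44 rad and angle between crock's own z axis and vertical below 0.1 rad and height (world z) of crock below 0.01 m and linear speed of brush below 0.03 m/s and angular speed of brush below 0.3 rad/s and distance of scoop from where it was at the start of the episode below 0.03 m); the robot touches nothing.
It fails at once if the brush falls into the crock (faster than 0.8 m/s inside it) (horizontal distance between brush and crock below 0.035 m and z of brush in the frame of crock below 0.085 m and linear speed of brush above 0.8 m/s).
It fails at once if the crock is tipped by more than 25 degrees (angle between crock's own z axis and vertical above 0.44 rad).
It fails at once if the scoop is moved more than 60 mm (distance of scoop from where it was at the start of the episode above 0.06 m).
It also fails if it takes over 48 s, if anything falls off the work surface, if the arm or the gripper's body presses on something with over 40 N, if the wrist force passes 120 N, or if a joint passes its speed limit or range.

## Robot

A 6-joint arm with a two-finger parallel gripper is mounted at the origin on the work surface. World frame = base frame: x ahead of the robot, y to its left, z up, the work surface at z = 0. Lengths are in mm, angles in rad, forces in N, time in s.
With the tool pointing down it reaches from about 350 to 975 mm from the base axis. Payload 7.1 kg.
Tool frame: the origin (TCP) lies on the front face of the gripper's body, between the roots of the fingers; the fingertips stand 80 mm ahead of it and the grasp point (between the pads) lies 61 mm ahead of it (env.tips_ahead is the distance from the TCP to the fingertips, in mm); z points along the fingers, y is the direction in which the jaws open and shut (so a half turn about z gives the same grasp; the last joint's range is limited). The gripper opens to 88 mm and grips with 3 to 60 N. Pads are 20 mm wide; open, the fingers measure 115 mm over their backs; the gripper's body (75 mm by 178 mm) begins 61 mm behind the grasp point.
Start: joints at [1.191, 0.423, 1.63, -0, 1.089, -0.019], TCP at [220.607, 584.755, 302.675] pointing down, gripper open.
Joint ranges: [-3, 3], [-0.9, 2.11], [0.09, 2.58], [-1.31, 4.45], [0.11, 2.69], [-2.54, 2.54]. Speed limits (rad/s): [2.39, 2.39, 3.01, 3.14, 3.14, 3.14].

## Interface

Orientations are given as a unit quaternion [x, y, z, w].
In Python, from station import env, set_gripper, viewer, workorder gives the robot as it stands. Calls block until the motion is done:
- env.reach(position, orientation): joint-space move of the TCP to a pose.
- env.move_l(position, rot=None, rate=150, f_stop=None): straight line of the TCP; rot=None keeps the orientation; rate is the mean speed in mm/s. With f_stop (N) it stops when the force on the tool has changed by that much, and returns True; else False.
- env.move_joints(angles): joint-space move.
- set_gripper(opening): finger opening in mm; the grip force is fixed at half the most; returns when the fingers have stopped.
- env.hold(seconds).
- env.ik(position, orientation): joint angles nearest the present ones, or None.
- env.read_state(): the state.
- viewer.camera(name): name is "scene" or "top" or "wrist"; returns the picture (384x512x3 uint8, blue, green, red); there is no depth.
- viewer.camera_params(name): a dict with "fx", "fy", "cx", "cy" (pixels), "dist" ([k1, k2, p1, p2, k3] as OpenCV has them; the pictures are not rectified), "pose" (4x4, takes a point from camera to world coordinates); the wrist camera has in their place "tool_from_camera" (4x4, takes a point from camera to tool coordinates, whose origin is the TCP and whose axes are the flange's). Camera axes: x right, y up, looking along -z (the intrinsics and any distortion apply to the point x, -y, -z); pixel columns grow to the right and rows downward; lengths in mm; the calibration is good to about 2 mm. A picture is of the moment at which its call begins: read the wrist's pose just before it. camera_params takes no time and is no camera call.
A pose or a line that the arm cannot do raises env.IKError and nothing moves.
- workorder.sign_off(): hands the job in, once; it reports no verdict.
The state is a dict: "time_s": time; "qpos": joint angles; "dq": joint speeds; "tau": joint torques, N m; "tool_pos": TCP position; "orientation": TCP orientation; "force": force on the tool from outside, world axes, zero at the start; "wrist_torque": the same for the moment, N m; "width": finger opening in mm.
Only numpy, scipy, OpenCV 4.12 (cv2) and the standard library are available. Lean on these libraries where they do the work, as an engineer would, in place of code of your own. Each camera call takes 0.05 s, during which the arm holds its last target. There are 200 camera calls.

## Working session

There is one attempt and no reset: what is moved stays moved. The work goes in short steps, each a Python script; the robot and the scene stay as the last script left them, time stands still between calls to the robot, and variables do not carry over. Pictures are saved under pics/ and viewed, about 8 in all and at most 12, crops included, and the job is handed in when it is done.

```bash
ls; mkdir -p pics; python3 - <<'E'
from station import env, viewer
import cv2, numpy as np
np.set_printoptions(suppress=True,precision=3)
for n in("scene","top"):
    cv2.imwrite(f"pics/{n}0.png",viewer.camera(n)); print(n,viewer.camera_params(n))
print(viewer.camera_params("wrist")); s=env.read_state(); print(s)
a=[cv2.imread(f"pics/{n}0.png") for n in("scene","top")]
E
```

```text
pics
scene {'fx': 488.0674040993778, 'fy': 488.0674040993778, 'cx': 258.3292382909049, 'cy': 199.0518413489082, 'dist': array([-0.047,  0.   ,  0.   ,  0.   ,  0.   ]), 'pose': array([[  -0.592,   -0.63 ,    0.503, 1192.661],
       [   0.806,   -0.453,    0.382,  403.51 ],
       [  -0.013,    0.631,    0.775,  870.187],
       [   0.   ,    0.   ,    0.   ,    1.   ]])}
top {'fx': 418.98695425476046, 'fy': 418.98695425476046, 'cx': 256.6141601968453, 'cy': 193.88533531942667, 'dist': array([0.04, 0.  , 0.  , 0.  , 0.  ]), 'pose': array([[ -0.025,   0.988,  -0.152, 513.589],
       [ -1.   ,  -0.027,  -0.009,   7.902],
       [ -0.013,   0.152,   0.988, 794.73 ],
       [  0.   ,   0.   ,   0.   ,   1.   ]])}
{'fx': 317.3531408128366, 'fy': 317.3531408128366, 'cx': 259.1463942290856, 'cy': 191.75118365607966, 'dist': array([-0.01,  0.  ,  0.  ,  0.  ,  0.  ]), 'tool_from_camera': array([[ -0.   ,   0.968,   0.249,  68.793],
       [  1.   ,   0.001,  -0.001,   1.052],
       [ -0.001,   0.249,  -0.968, -81.753],
       [  0.   ,   0.   ,   0.   ,   1.   ]])}
{'time_s': 0.1, 'qpos': array([ 1.191,  0.424,  1.631,  0.   ,  1.089, -0.019]), 'dq': array([ 0.002,  0.   , -0.   , -0.   , -0.   ,  0.   ]), 'tau': array([ -0.001, -54.561, -27.432,   0.065,   0.019,  -0.   ]), 'tool_pos': array([220.454, 584.398, 301.993]), 'orientation': array([ 0.179,  0.984, -0.001, -0.   ]), 'force': array([ 0.178, -0.23 ,  0.248]), 'wrist_torque': array([0.031, 0.009, 0.023]), 'width': 88.0681520684931}
```

View pics/scene0.png

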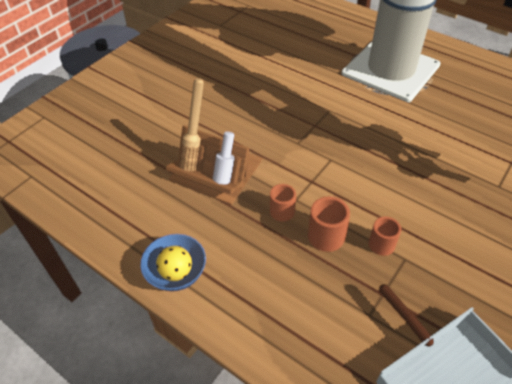

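View pics/top0.png

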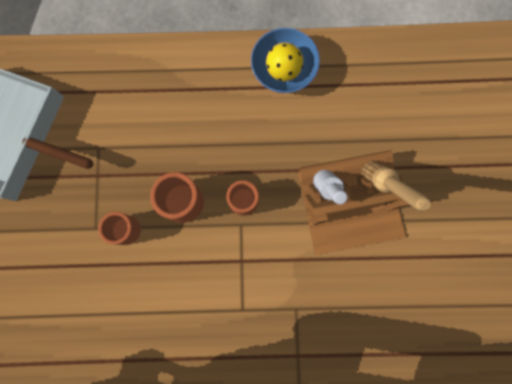

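The top view shows the brush at about (365–425, 175–203), with its handle top near (423, 203). The scoop is at (330, 187), and there are three cups, the biggest at (176, 197). In the scene view the brush top is at (197, 83) and the big cup at (328, 223). I'll enlarge these areas for accurate picks.

```bash
cat > h.py <<'E'
import cv2, numpy as np
from station import env, set_gripper, viewer, workorder
from scipy.spatial.transform import Rotation as R
np.set_printoptions(suppress=True,precision=2)
def ray(name,uv,T=None):
    p=viewer.camera_params(name); K=np.array([[p['fx'],0,p['cx']],[0,p['fy'],p['cy']],[0,0,1]])
    x,y=cv2.undistortPoints(np.array([[uv]],float),K,p['dist'])[0,0]
    if T is None: T=p['pose']
    d=T[:3,:3]@[x,-y,-1]; return T[:3,3],d/np.linalg.norm(d)
def plane(name,uv,z,T=None):
    o,d=ray(name,uv,T); return o+d*(z-o[2])/d[2]
def tri(rays):
    A=sum(np.eye(3)-np.outer(d,d) for o,d in rays); b=sum((np.eye(3)-np.outer(d,d))@o for o,d in rays)
    X=np.linalg.solve(A,b); return X,[np.linalg.norm(np.cross(X-o,d)) for o,d in rays]
E
python3 - <<'E'
from h import *
t=cv2.imread('pics/top0.png'); s=cv2.imread('pics/scene0.png')
z=lambda im,x,y,w,h:cv2.resize(im[y:y+h,x:x+w],None,fx=5,fy=5,interpolation=cv2.INTER_CUBIC)
a=z(t,290,140,155,118); b=z(s,160,70,110,120)
cv2.imwrite('pics/tz.png',a); cv2.imwrite('pics/sz.png',b)
# crock rims by red mask ellipses in top view
hsv=cv2.cvtColor(t,cv2.COLOR_BGR2HSV); m=((hsv[...,0]<9)&(hsv[...,1]>120)&(hsv[...,2]>40)).astype('u1')*255
cs,_=cv2.findContours(m,cv2.RETR_EXTERNAL,cv2.CHAIN_APPROX_NONE)
for c in cs:
    if cv2.contourArea(c)>300: print(cv2.contourArea(c),cv2.fitEllipse(c),cv2.boundingRect(c))
E
```

```text
(no output)
```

View pics/tz.png

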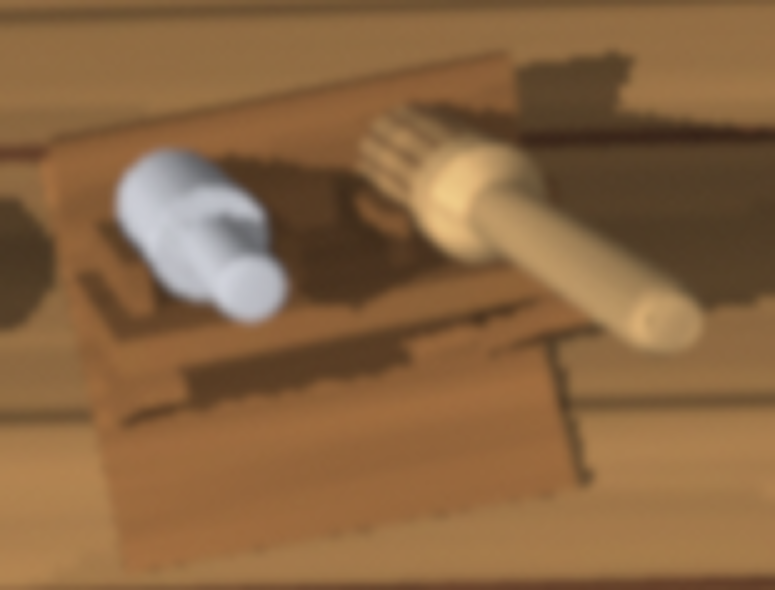

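View pics/sz.png

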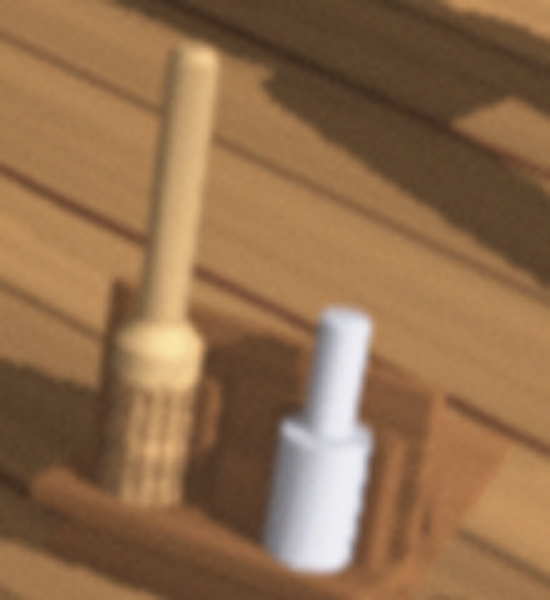

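The crops show the brush handle top at crop (668, 318) in the top view and (196, 52) in the scene view. The handle axis runs down to about (503, 213) and (169, 315). The rest's rear bottom edge goes from (130, 570) to (580, 490).

```bash
python3 - <<'E'
from h import *
t=cv2.imread('pics/top0.png'); s=cv2.imread('pics/scene0.png')
T=lambda u,v:(290+(u+.5)/5-.5,140+(v+.5)/5-.5); S=lambda u,v:(160+(u+.5)/5-.5,70+(v+.5)/5-.5)
top,e=tri([ray('top',T(668,318)),ray('scene',S(196,52))]); print('top',top,e)
n=[np.cross(ray('top',T(662,318))[1],ray('top',T(503,213))[1]),np.cross(ray('scene',S(195,60))[1],ray('scene',S(169,315))[1])]
ax=np.cross(*n); ax/=np.linalg.norm(ax); ax*=np.sign(ax[2]); print('axis',ax,np.degrees(np.arccos(ax[2])),'heading',np.degrees(np.arctan2(ax[1],ax[0])), 'end',top-210*ax)
a,b=[plane('top',T(*p),0) for p in((130,570),(580,490))]; d=(b-a)[:2]; print('rest y edge',a,b,np.degrees(np.arctan2(d[1],d[0])),np.linalg.norm(d))
st,e=tri([ray('top',T(252,288)),ray('scene',S(347,316))]); print('scoop top',st,e)
for n,im,bx in(('top',t,(80,165,190,90)),('scene',s,(260,175,150,90))):
    hsv=cv2.cvtColor(im,cv2.COLOR_BGR2HSV)
    x,y,w,h=bx; m=np.zeros(im.shape[:2],'u1'); c=im.astype(int); m[y:y+h,x:x+w]=((hsv[...,0]<=9)|(hsv[...,0]>170))[y:y+h,x:x+w]*255
    m=cv2.morphologyEx(m,cv2.MORPH_OPEN,np.ones((3,3)))
    cs,_=cv2.findContours(m,cv2.RETR_EXTERNAL,cv2.CHAIN_APPROX_NONE)
    for c in cs:
        if cv2.contourArea(c)>300:
            r=cv2.boundingRect(c); el=cv2.fitEllipse(c); print(n,cv2.contourArea(c),el,r)
            if n=='top': print(plane(n,el[0],85), 'dia rough',np.mean(el[1])*(795-90)/419)
    
z=lambda im,x,y,w,h:cv2.resize(im[y:y+h,x:x+w],None,fx=5,fy=5,interpolation=cv2.INTER_CUBIC)
cv2.imwrite('pics/cz.png',np.vstack([z(t,140,160,130,70)[:300],z(s,260,175,130,80)[:300]]))
E
```

```text
top [ 582.73 -212.9   224.07] [np.float64(0.09576336432612538), np.float64(0.09576336432612706)]
axis [-0.46 -0.14  0.88] 28.90496407420072 heading -162.899165324171 end [ 679.75 -183.05   40.23]
rest y edge [520.12 -92.48   0.  ] [ 545.92 -261.47    0.  ] -81.32240880120534 170.94071716592796
scoop top [ 606.   -117.59  139.41] [np.float64(0.3296066772388239), np.float64(0.3296066772388334)]
scene 812.5 ((384.3558044433594, 235.37156677246094), (27.232254028320312, 38.909915924072266), 17.104984283447266) (370, 217, 31, 38)
scene 1618.5 ((328.6730651855469, 223.12432861328125), (38.16084289550781, 54.770328521728516), 5.869999885559082) (309, 198, 40, 53)
scene 505.0 ((282.1213073730469, 200.66001892089844), (22.786197662353516, 31.21228790283203), 171.27777099609375) (271, 185, 25, 32)
```

View pics/cz.png

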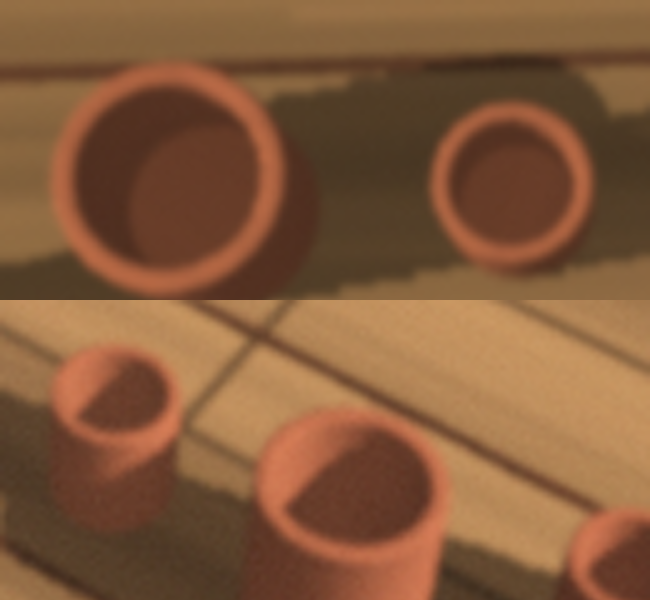

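In the top crop the big cup's rim is centred at (168, 179) and about 233 crop px wide, which is about 79 mm, so it is the right one. In the scene crop its rim centre is near (353, 184). The rest geometry (yaw about 8.7°) agrees with a brush axis leaning 25°, so I'll use that.

```bash
cat >> h.py <<'E'
th=np.radians(8.7); X=np.array([np.cos(th),np.sin(th),0])
A=-np.sin(np.radians(25))*X+np.cos(np.radians(25))*np.array([0,0,1])
TOP=np.array([582.7,-212.9,225.])
def quat(z,y):
    z=z/np.linalg.norm(z); y=y-z*(y@z); y/=np.linalg.norm(y)
    return R.from_matrix(np.c_[np.cross(y,z),y,z]).as_quat()
Y=np.array([-X[1],X[0],0])
E
python3 - <<'E'
from h import *
c=lambda u,v,x,y:(x+(u+.5)/5-.5,y+(v+.5)/5-.5)
print('crock tri',tri([ray('top',c(168,179,140,160)),ray('scene',c(353,184,260,175))]),'at z90',plane('top',c(168,179,140,160),90),plane('scene',c(353,184,260,175),90))
l,r=plane('top',c(52,179,140,160),90),plane('top',c(285,179,140,160),90);print('dia',np.linalg.norm(l-r))
for sg in(1,-1):
    q=quat(-A,sg*Y); g=TOP-45*A+61*A
    for p in(g,g+90*A): print(sg,env.ik(p,q))
    print('place',env.ik([560,120,300],quat(np.array([0,0,-1.]),sg*Y)), R.from_quat(q).as_matrix()[:,0])
print(R.from_quat(env.read_state()['orientation']).as_matrix())
E
```

```text
crock tri (array([624.62, 156.11,  86.45]), [np.float64(1.0807453603883597), np.float64(1.0807453603883976)]) at z90 [623.53 156.3   90.  ] [627.82 156.34  90.  ]
dia 79.30343432821186
1 None
1 [-0.51  0.24  1.9   0.42  0.69 -2.52]
place [ 0.19  0.35  1.75 -0.    1.04 -1.53] [-0.9  -0.14 -0.42]
-1 [-0.47  0.41  1.9   0.5   0.53  0.55]
-1 [-0.51  0.24  1.9   0.42  0.69  0.62]
place [ 0.19  0.35  1.75 -0.    1.04  1.61] [0.9  0.14 0.42]
[[-0.94  0.35 -0.  ]
 [ 0.35  0.94 -0.  ]
 [ 0.   -0.   -1.  ]]
```

```bash
python3 - <<'E'
from h import *
q=quat(-A,-Y); g=TOP-45*A+61*A
env.reach(g+110*A,q); env.hold(.2)
s=env.read_state(); print(s['time_s'],s['tool_pos'],g+110*A)
P=viewer.camera_params('wrist')
T=np.eye(4); T[:3,:3]=R.from_quat(s['orientation']).as_matrix(); T[:3,3]=s['tool_pos']; T=T@P['tool_from_camera']
im=viewer.camera('wrist')
for k in(0,60,120):   # predicted axis points
    c=np.linalg.inv(T)@np.r_[TOP-k*A,1]; uv=(int(P['cx']+P['fx']*c[0]/-c[2]),int(P['cy']-P['fy']*c[1]/-c[2])); print(k,uv); cv2.circle(im,uv,2,(255,0,255),-1)
cv2.imwrite('pics/w1.png',im); np.save('Tw.npy',T)
E
```

```text
3.35 [ 530.26 -220.57  339.16] [ 530.06 -220.95  339.19]
0 (261, 211)
60 (261, 190)
120 (261, 176)
```

View pics/w1.png

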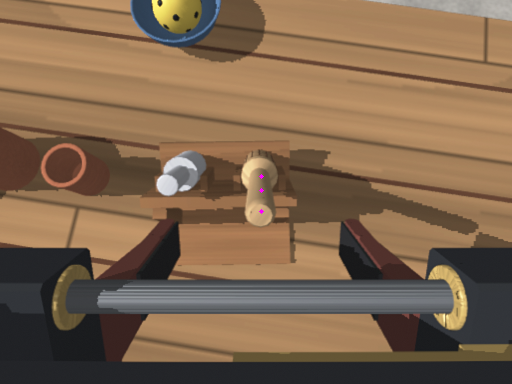

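The wrist picture shows the handle top at about (260, 212) against a predicted (261, 211), and the predicted axis points lie on the brush. The pose is good, so I'll grasp and lift.

```bash
python3 - <<'E'
from h import *
q=quat(-A,-Y); g=TOP-45*A+61*A
print(env.move_l(g,q,rate=80,f_stop=15)); set_gripper(10); s=env.read_state(); print(s['width'],s['force'],s['tool_pos']-g)
env.move_l(g+150*A,rate=80); 
d=quat(np.array([0,0,-1.]),-Y)
p=g+150*A; env.reach([560,-150,420],d); env.hold(.3)
s=env.read_state(); print(s['time_s'],s['width'],s['force'],s['wrist_torque'])
cv2.imwrite('pics/s2.png',viewer.camera('scene')); cv2.imwrite('pics/w2.png',viewer.camera('wrist'))
cv2.imwrite('pics/sw2.png',np.hstack([cv2.imread('pics/s2.png')[:,100:450],cv2.imread('pics/w2.png')[:,80:450]]))
E
```

```text
False
21.86738231615066 [ 0.45 -0.4   1.06] [-0.05  0.11 -0.01]
8.825 21.308519785085977 [-0.19  0.06 -0.77] [-0.03  0.16  0.03]
```

View pics/sw2.png

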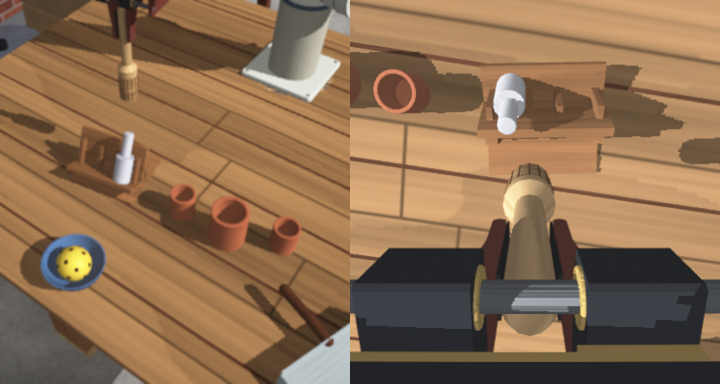

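The brush is held (jaw width 21.3 mm) and hangs about vertical, the scoop is still in its bay and the wrist view shows the bristle end near (260, 165). Next I'll hover over the crock and check.

```bash
python3 - <<'E'
from h import *
P=viewer.camera_params('wrist'); M=np.linalg.inv(P['tool_from_camera'])
for x in(20,0):
    c=M@np.array([x,0,226,1]); print('pred',x,P['cx']+P['fx']*c[0]/-c[2],P['cy']-P['fy']*c[1]/-c[2])
d=quat(np.array([0,0,-1.]),-Y)
env.reach([625,156,420],d); env.move_l([625,156,226+112],rate=100); env.hold(.4)
s=env.read_state(); print(s['time_s'],s['tool_pos'],s['width'])
z=lambda im,x,y,w,h:cv2.resize(im[y:y+h,x:x+w],None,fx=4,fy=4,interpolation=cv2.INTER_CUBIC)
sc=viewer.camera('scene'); w=viewer.camera('wrist')
cv2.imwrite('pics/h3.png',np.hstack([z(sc,285,110,90,150),cv2.resize(w[:300,130:390],None,fx=1.6,fy=2)[:600]]))
E
```

```text
pred 20 260.93978074886223 160.26001518783085
pred 0 260.91824443800215 180.26032180153646
11.4833 [625.04 156.02 338.27] 21.39134858451513
```

View pics/h3.png

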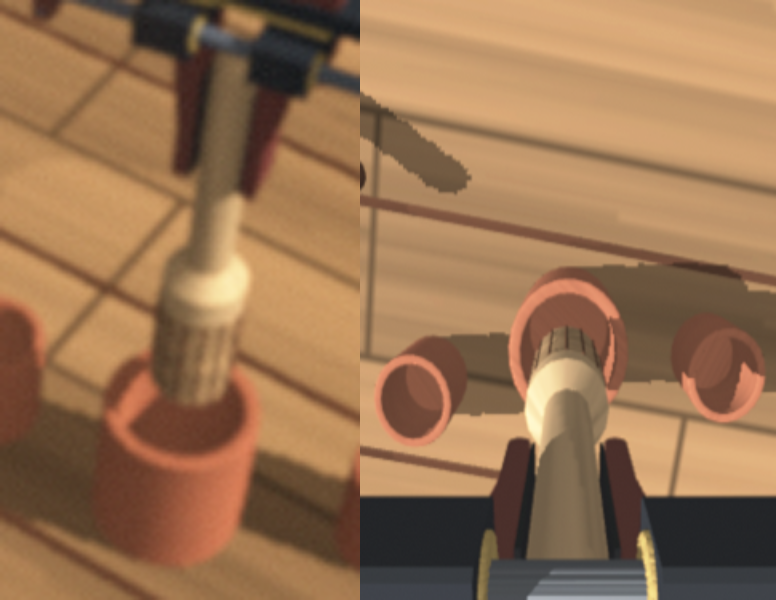

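The hover picture has the bristle end centred at wrist column 260, as predicted. The rim centre is at column 260 too, and the rim's far edge is near row 140. In the scene crop the rim centre is about (182, 412) and the bristle end centre about (190, 393). I'll compare these with projections.

```bash
python3 - <<'E'
from h import *
P=viewer.camera_params('wrist'); M=np.linalg.inv(P['tool_from_camera'])
for x in(40,32):
    c=M@np.array([x,0,248,1]); print('rim far pred row',x,P['cy']-P['fy']*c[1]/-c[2])
P=viewer.camera_params('scene'); M=np.linalg.inv(P['pose'])
for p in([625,156,112],[625,156,312],[625,156,90],[625,156,0]):
    c=M@np.r_[p,1]; u,v=P['cx']+P['fx']*c[0]/-c[2],P['cy']-P['fy']*c[1]/-c[2]; print(p,'crop',(u-285)*4+1.5,(v-110)*4+1.5)
E
```

```text
rim far pred row 40 137.61121922792344
rim far pred row 32 145.42810599169323
[625, 156, 112] crop 189.46968777856 376.0349579879834
[625, 156, 312] crop 239.66012123486735 76.30799891848528
[625, 156, 90] crop 184.91366440743468 403.24259371533344
[625, 156, 0] crop 167.81007412998224 505.3817216328914
```

Everything agrees within about 3–4 mm and there is 12 mm of clearance, so I'll lower it.

```bash
python3 - <<'E'
from h import *
env.move_l([625,156,226+25],rate=60,f_stop=8); s=env.read_state(); print(s['tool_pos'],s['force'])
r=env.move_l([625,156,226-2],rate=15,f_stop=4); env.hold(.3); s=env.read_state(); print(r,s['tool_pos'],s['force'],s['width'])
z=lambda im,x,y,w,h:cv2.resize(im[y:y+h,x:x+w],None,fx=4,fy=4,interpolation=cv2.INTER_CUBIC)
cv2.imwrite('pics/p4.png',z(viewer.camera('scene'),285,110,100,150)); print(s['time_s'])
E
```

```text
[625.21 156.05 251.45] [ 0.57  1.25 -1.26]
True [624.96 156.07 231.75] [-0.33  0.42  5.23] 21.512821375035532
14.6833
```

View pics/p4.png

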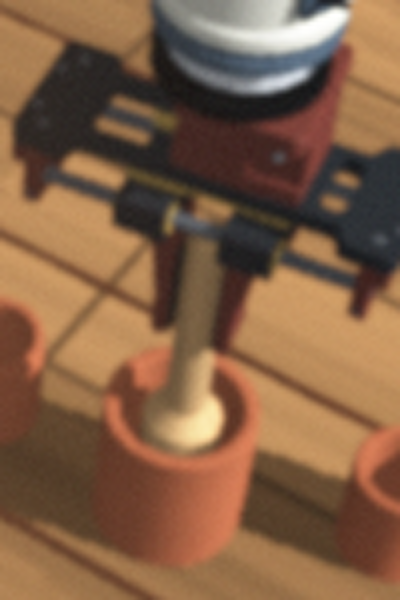

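The brush is in the crock with its collar about centred at (183, 418). Contact came at the expected floor height (5.2 N), so I'll release and retreat.

```bash
python3 - <<'E'
from h import *
set_gripper(70); env.hold(.5); env.move_l([625,156,380],rate=70); env.reach([400,156,420],quat(np.array([0,0,-1.]),-Y)); env.hold(.8)
s=env.read_state(); print(s['time_s'],s['force'],s['width'])
z=lambda im,x,y,w,h:cv2.resize(im[y:y+h,x:x+w],None,fx=3,fy=3,interpolation=cv2.INTER_CUBIC)
t=viewer.camera('top'); cv2.imwrite('pics/f5.png',np.hstack([z(viewer.camera('scene'),170,90,200,180)[:, :],cv2.resize(t[100:280,110:430],(200,540)) ]))
E
```

```text
20.1083 [-0.6  -0.23  0.47] 70.16316238006208
```

View pics/f5.png

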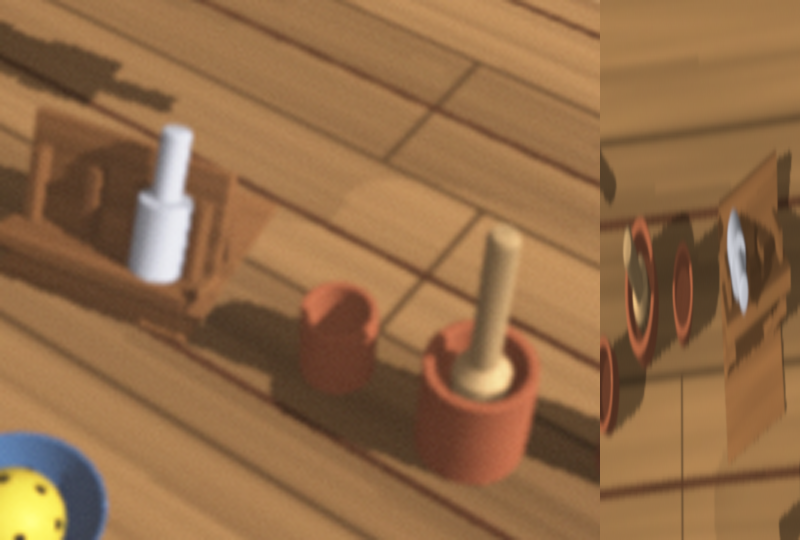

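The brush stands upright and centred in the crock (collar at crop (483, 378)). The crock is upright, the scoop is in place, and the gripper is clear.

```bash
python3 -c "
from station import workorder
workorder.sign_off()"
```

```text
the job is handed in; nothing more can be done
```

I lifted the brush out of the rest along its axis, turned it upright and lowered it bristle end down into the 80 mm crock. It touched the floor at the expected height, with the wrist force reading about 5 N. I then let go, backed the arm off and handed the job in at about 20 s, well inside the 48 s limit.

- **Final picture:** the brush stands upright in the crock, near the middle. The crock is upright, the scoop is in its bay, and the gripper is clear of everything (tool force below 1 N). I judged these by eye and did not measure the final positions.
- **Disagreements:** my first axis estimate from picked pixels gave a lean of 29° instead of 25°. I used the rest's geometry instead, and the wrist camera agreed with it to about 1 pixel. The estimates of the crock's centre differed by about 4 mm between the two fixed cameras, within the 12 mm clearance.

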